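# Tuck a ramp's new deck plate under the upper plate's lip and hold it down

## Robot

A 6-joint arm with a two-finger parallel gripper is mounted at the origin on the work surface. World frame = base frame: x ahead of the robot, y to its left, z up, the work surface at z = 0. Lengths are in mm, angles in rad, forces in N, time in s.
With the tool pointing down it reaches from about 300 to 775 mm from the base axis. Payload 14.6 kg.
Tool frame: the origin (TCP) lies midway between the tips of the shut fingers; the grasp point (between the pads) lies 19 mm behind it; z points along the fingers, y is the direction in which the jaws open and shut (so a half turn about z gives the same grasp; the last joint's range is limited). The gripper opens to 94 mm and grips with 3 to 60 N. Pads are 16 mm wide; open, the fingers measure 119 mm over their backs; the gripper's body (75 mm by 177 mm) begins 78 mm behind the grasp point.
Start: joints at [1.229, 0.3, 1.521, -0, 1.321, -0.067], TCP at [149.243, 529.354, 205.446] pointing down, gripper open.
Joint ranges: [-3.03, 3.03], [-0.79, 2.21], [0.23, 2.52], [-1.04, 4.18], [0, 3.07], [-2.55, 2.55]. Speed limits (rad/s): [2.22, 2.22, 2.57, 3.14, 3.14, 3.14].

## Interface

Orientations are given as [roll, pitch, yaw] about the fixed x, y, z axes, in that order (R = Rz(yaw) Ry(pitch) Rx(roll)).
In Python, from cell import manip, camera gives the robot as it stands. The module is installed in compiled form; this text tells all that it offers.
- The arm moves only by the tool jog_arm, never from a script. Its argument "commands" is a list of rows, each a list of 7 numbers: the shift along the world's x, y, z in units of 1 m (1.0 is 1 m), then the turn, a rotation vector about the world's x, y, z in units of 120 degrees (1.0 is 120 degrees), then the opening, from 0 (shut) to 1 (fully open). In form: [[x, y, z, ax, ay, az, grip], ...]. A call has exactly 10 rows; each row is the pose to reach, as a shift and turn from the pose commanded when the call began; what a row does not reach only later rows make up. A row lasts 1/8 s, in which the tool goes at most 62.5 mm and 10.7 degrees, less where a joint would pass 70% of its speed; a pose out of reach is approached as far as the arm can. A call with a number of a shift or a turn outside -1 to 1 is refused whole. A call with a gripper value outside its range is refused whole. The fingers move at their own pace and stop on an object; "grip_force" is the grip in N (left out, the last holds). Time passes only in rows, so rows that repeat a pose let the fingers close, or fill a call up. It gives the time, the measured TCP pose, the force and the opening at its end, in the units of the state.
- manip.read_state(): the state, without advancing time (a new reading comes with each control period).
- camera(name): name is "side" or "top"; returns a dict with "pixels" (400x640x3 uint8, blue, green, red), "vertical_fov" (degrees; the focal length in pixels is half the picture's height over the tangent of half this angle, whatever the lens; pixels are square), "cx", "cy" (the principal point, pixels), "rvec" (rotation vector, rad) and "tvec" (3), from world to camera coordinates, as OpenCV has them. Camera axes: x right, y down, z forward; pixel columns grow to the right and rows downward; lengths in mm; the calibration is good to about 2 mm. A picture is of the moment at which its call begins. There is no depth.
- manip.sign_off(): hands the job in, once; it reports no verdict.
The state is a dict: "clock": time; "joints": joint angles; "qd": joint speeds; "effort": joint torques, N m; "eef_pos": TCP position; "eef_rot": TCP orientation; "wrist_force": force on the tool from outside, world axes, zero at the start; "moment": the same for the moment, N m; "finger_gap": finger opening in mm.
Only numpy, scipy, OpenCV 4.12 (cv2) and the standard library are available. Lean on these libraries where they do the work, as an engineer would, in place of code of your own. Each camera call takes 0.05 s, during which the arm holds its last target.

## Task

Fit the new deck plate to the wheel ramp: pick it up by its cleat and lay it flat on the two sloping side rails, just below the upper plate's lip and with its clipped-corner edge uphill. Then slide it up so that this edge is tucked well under the lip (more than half of the lip's depth, or right up to the step), square and centred on the rails, without prying the lip up. Finish holding it there, pressed firmly flat onto the rails ready for riveting: do not let go, and leave the other things on the bench alone.

Things in the scene. Friction and masses are not known exactly. Their poses are not given: they have to be found in the camera images.
- plate: New deck plate, loose, bare aluminium, flat on the bench, cleat up: sheet 170 mm long (x), 200 mm wide (y), 3 mm thick, 0.3 to 0.5 kg in all. Origin: centre of the sheet's underside, z up through the sheet. +x points to the edge to be tucked, whose two corners are clipped off at 45 degrees (15 mm).
- tuck_edge (a point): Middle of the plate's clipped-corner edge, on the underside (plate x = +85 mm); axes as the plate's.
- tail_edge (a point): Middle of the plate's opposite, square-cornered edge, on the underside (plate x = -85 mm); axes as the plate's.
- bed: Two bare side rails of the wheel ramp's open bay, fixed. Origin midway between them on the plane of their tops, just below the free edge of the upper plate's lip. x up the slope (0.24 rad, rising away from the robot), y across, z out of the slope. Rails 30 mm wide, centred at y = +-95 mm, from x = -200 mm (the toe) up. Cross bars between them lie 3 mm lower.
- lip_edge (a point): Middle of the lip's free edge, underside: bed x = 0, y = 0, z = 6.5 mm. The lip is the lowest 36 mm of the upper plate, 220 mm wide, 3 mm thick, stepped up to let the new sheet under it; at bed x = 36 mm the step closes the gap and stops the sheet. The upper plate has a like cleat at bed x = 100 mm.
- lip (a joint): How far the lip is bent up, rad; 0 = as built, parallel to the rails. Springy about the step at bed x = 36 mm (2.5 N m per rad: 7 N up at its free edge bends it 0.1 rad and raises that edge 3.6 mm); springs back when let go.
- spray_can: Bystander: a metal spray can standing on the bench, 58 mm across, 140 mm high; origin at the centre of its foot.
- rivet_tray: Bystander: a dark steel tray of rivets, 110 x 80 x 35 mm; origin at the centre of its underside.
- spanner: Bystander: a spanner lying on the bench, about 0.2 m long.
- cleat (a point): Centre of the top of the plate's cleat, to lift it by: a bar of square tube fixed across the sheet, 120 mm long along plate y, 26 mm wide in x, 24 mm high above the sheet. This point is at plate x = -15 mm, y = 0, 27 mm above the underside; the balance point lies within 15 mm of it.
- ramp: The whole wheel ramp, fixed: dark painted steel frame, bare aluminium deck. Origin on the bench below the middle of the open bay; x points up-ramp, level. 220 mm wide, from the toe at x = -110 mm to the wheel stop at x = 435 mm, the ramp's highest part (160 mm); flat platform 114 mm high from x = 265 mm on.

How it is judged:
By the outcome, as a careful person would: the job done as asked, in the order asked, and still so for the second after the job is handed in, while the arm keeps its last pose, push and grip.
It also fails if it takes over 48 s, if anything falls off the work surface, if the arm or the gripper's body presses on something with over 40 N, if the wrist force passes 120 N, or if a joint passes its speed limit or range.

## Working session

There is one attempt and no reset: what is moved stays moved. The work goes in short steps, Python scripts to look and compute and a tool call to move; the robot and the scene stay as the last step left them, time stands still between calls to the robot, and variables do not carry over. Pictures are saved under pics/ and viewed, and the job is handed in when it is done.

Besides the shell and the picture viewer there is one more tool, called after "Call:" by a JSON object that holds its "op" and its "data". jog_arm: Moves the arm, as the interface text tells. Its arguments: {"type":"object","properties":{"commands":{"type":"array","items":{"type":"array","items":{"type":"number"}}},"grip_force":{"type":"number"}},"required":["commands"]}

```bash
mkdir -p pics; ls; python3 - <<'E'
from cell import manip, camera
import cv2
print(manip.read_state())
for n in("side","top"):
    c=camera(n); cv2.imwrite(f"pics/{n}0.png",c["pixels"]); c.pop("pixels"); print(c)
E
```

```text
pics
{'clock': 0.0, 'joints': array([ 1.22940352e+00,  3.00445639e-01,  1.52157281e+00, -4.12152693e-05,
        1.32070632e+00, -6.66234541e-02]), 'qd': array([ 1.57171907e-04,  5.91468934e-04,  8.22324279e-04, -7.88083544e-05,
       -1.88908008e-03,  1.42558165e-04]), 'effort': array([ 1.75402347e-04, -5.31805980e+01, -3.52741742e+01,  7.08656665e-02,
        2.43156654e-02, -8.48832906e-05]), 'eef_pos': array([149.16657184, 529.1139065 , 204.9037989 ]), 'eef_rot': array([-3.14046039e+00, -3.55367930e-05,  2.86683350e+00]), 'wrist_force': array([-0.39626367, -0.18968878,  0.57833852]), 'moment': array([-0.01661472,  0.05457855,  0.04110148]), 'finger_gap': 94.21315712603018}
{'vertical_fov': 52.56436436463616, 'cx': 319.9128363022229, 'cy': 198.34698666531017, 'rvec': array([ 0.63150409, -2.48701971,  1.34343658]), 'tvec': array([ 470.17764934,  200.40490673, 1367.98356209])}
{'vertical_fov': 44.46879764369474, 'cx': 318.98159065981685, 'cy': 196.42115271609657, 'rvec': array([ 2.17948871, -2.19482031,  0.06175814]), 'tvec': array([   4.92468773,  496.5505829 , 1614.87609486])}
```

View pics/side0.png

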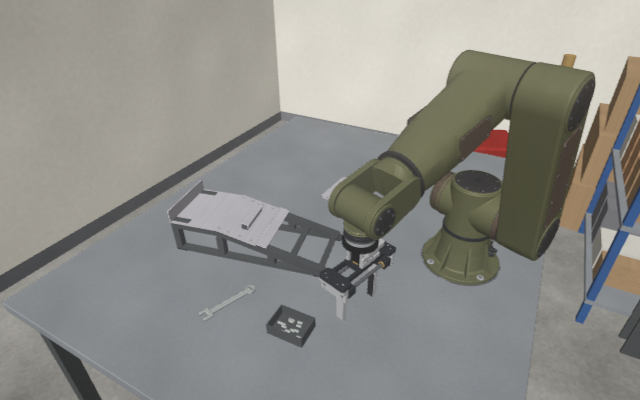

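View pics/top0.png

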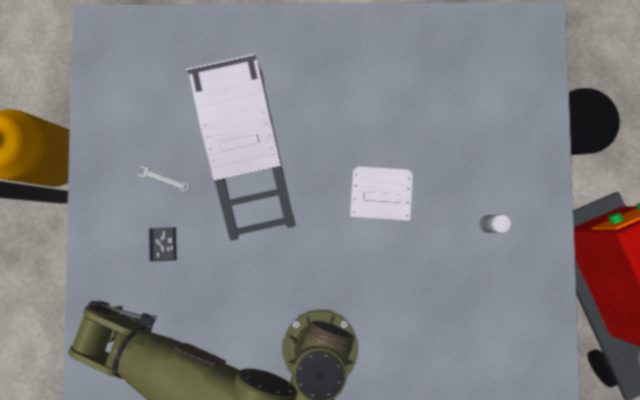

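The side view shows the ramp at (170–340, 185–270), the tray at (291,325) and the spanner at (228,302). In the top view the plate is at (381,193) with its clipped corners upward. The ramp's bay is at (255,200) and the lip edge runs from about (215,180) to (282,166).

```bash
python3 - <<'E'
from cell import manip, camera
import cv2
c=camera("top")["pixels"]
cv2.imwrite("pics/t1.png",cv2.resize(c[150:235,340:430],None,fx=7,fy=7,interpolation=cv2.INTER_CUBIC))
cv2.imwrite("pics/t2.png",cv2.resize(c[45:245,175:310],None,fx=3,fy=3,interpolation=cv2.INTER_CUBIC))
E
```

```text
(no output)
```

View pics/t1.png

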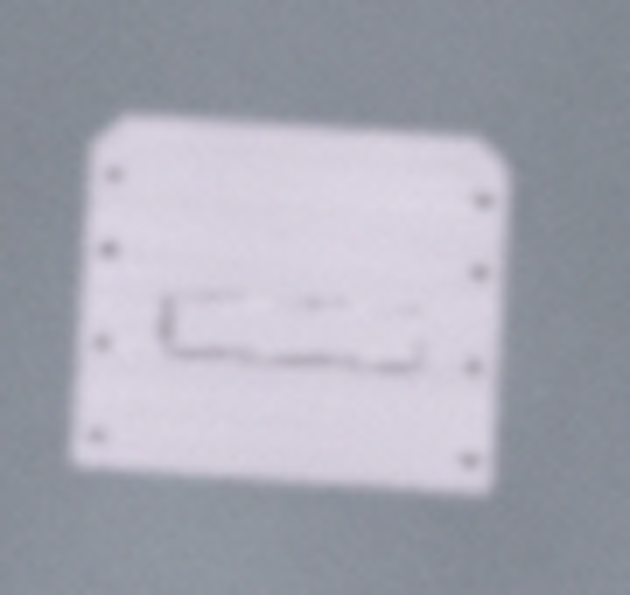

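View pics/t2.png

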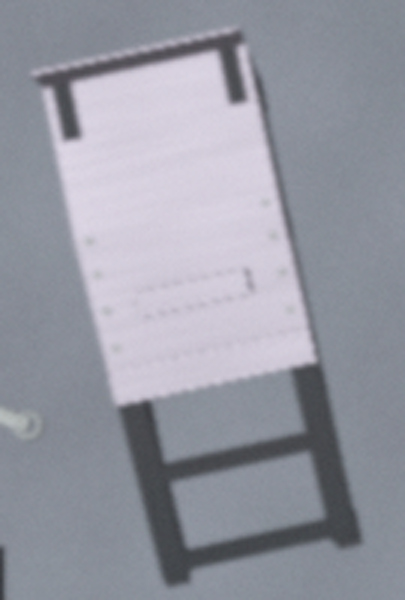

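The top zooms show the plate's corners at about (352,167), (413,172), (410,220) and (350,216), with clipped corners up. The lip edge runs from (215,180) to (281,166).

```bash
cat > h.py <<'E'
import numpy as np, cv2
def cam(c):
    R,_=cv2.Rodrigues(np.array(c["rvec"],float)); t=np.array(c["tvec"],float)
    f=c["pixels"].shape[0]/2/np.tan(np.radians(c["vertical_fov"])/2)
    K=np.array([[f,0,c["cx"]],[0,f,c["cy"]],[0,0,1]]); return K,R,t
def ray(c,uv):
    K,R,t=cam(c); d=R.T@np.linalg.inv(K)@np.array([uv[0],uv[1],1.]); return -R.T@t,d/np.linalg.norm(d)
def onz(c,uv,z):
    o,d=ray(c,uv); return o+d*(z-o[2])/d[2]
def proj(c,P):
    K,R,t=cam(c); p=(R@np.atleast_2d(P).T).T+t; p=p@K.T; return p[:,:2]/p[:,2:]
def tri(c1,u1,c2,u2):
    o1,d1=ray(c1,u1);o2,d2=ray(c2,u2)
    s=np.linalg.lstsq(np.c_[d1,-d2],o2-o1,rcond=None)[0]
    a=o1+s[0]*d1;b=o2+s[1]*d2; return (a+b)/2,np.linalg.norm(a-b)
E
python3 - <<'E'
from cell import manip, camera
import cv2,numpy as np,pickle
from h import *
T=camera("top");S=camera("side");pickle.dump((T,S),open("c0.pkl","wb"))
g=cv2.cvtColor(T["pixels"],cv2.COLOR_BGR2GRAY)
roi=np.zeros_like(g);roi[155:230,340:425]=1
m=((g>175)*roi).astype(np.uint8)
cs,_=cv2.findContours(m,cv2.RETR_EXTERNAL,cv2.CHAIN_APPROX_NONE);c=max(cs,key=cv2.contourArea)
print(cv2.contourArea(c), g[190,350-6],g[180,360])
w=np.array([onz(T,p,3)[:2] for p in c[:,0,:].astype(float)],np.float32)
(cen,sz,an)=cv2.minAreaRect(w);print(cen,sz,an)
print(cv2.boxPoints((cen,sz,an)))
M=cv2.moments(w.reshape(-1,1,2));print(M['m10']/M['m00'],M['m01']/M['m00'])
s=S["pixels"]
cv2.imwrite("pics/s1.png",cv2.resize(s[170:285,155:355],None,fx=4,fy=4,interpolation=cv2.INTER_CUBIC))
E
```

```text
2921.0 140 212
(508.01458740234375, -207.02572631835938) (202.1967010498047, 170.94615173339844) 85.81124877929688
[[ 415.38538  -301.61087 ]
 [ 585.8749   -314.0972  ]
 [ 600.6438   -112.44058 ]
 [ 430.1543    -99.954254]]
507.59811915774367 -207.01200240307378
```

View pics/s1.png

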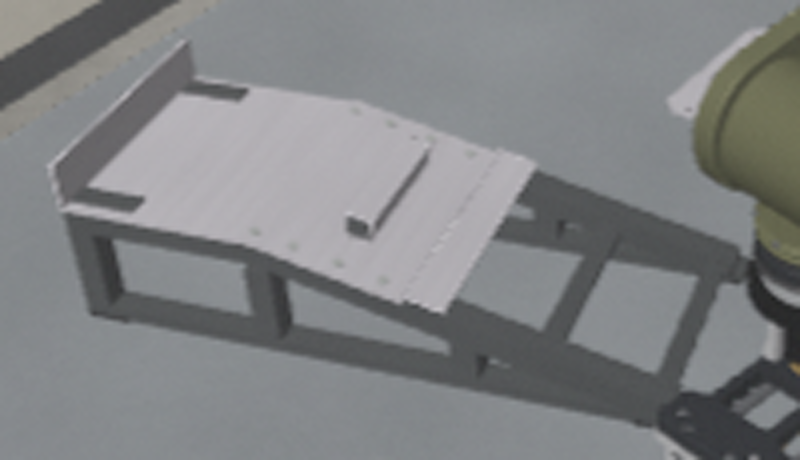

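The side zoom shows the lip's free-edge corners at about (265,247.5) on the near side and (289,211) on the far side. Rails run down to the toe at right.

```bash
python3 - <<'E'
import pickle
from h import *
T,S=pickle.load(open("c0.pkl","rb"))
for a,b in (((214.3,180),(265,247.5)),((280.7,166),(289.2,211.2))):
    print(tri(T,a,S,b))
g=cv2.cvtColor(T["pixels"],cv2.COLOR_BGR2GRAY)
# subpixel lip edge in top: for columns, falling edge 185 level around expected row
def sub(prof,thr):
    for i in range(len(prof)-1):
        if prof[i]>=thr>prof[i+1]: return i+(prof[i]-thr)/(float(prof[i])-prof[i+1])
pts=[]
for u in range(218,280):
    r0=int(180+(u-214.3)*(-14/66.4))-6
    p=sub(g[r0:r0+13,u].astype(float),(150 if 226<u<271 else 130)+20)
    if p is not None: pts.append((u,r0+p))
L=cv2.fitLine(np.array(pts,np.float32),cv2.DIST_HUBER,0,.01,.01).ravel();print("lip",L,len(pts))
# deck sides on sloped part + flat: left edge rows 110..175, right edge
lp=[];rp=[]
for v in range(105,172):
    row=g[v].astype(float)
    u0=int(np.interp(v,[75,180],[190,214.3]))
    p=sub(row[u0-6:u0+8][::-1],175)
    if p is not None: lp.append((u0+7-p,v))
    u0=int(np.interp(v,[60,166],[257,280.7]))
    p=sub(row[u0-7:u0+7],150)
    if p is not None: rp.append((u0-7+p,v))
for q in(lp,rp):
    q=np.array(q,np.float32);print(cv2.fitLine(q,cv2.DIST_HUBER,0,.01,.01).ravel(),len(q)); print(q[::8].round(1).tolist())
E
```

```text
(array([549.47025525, 338.3226006 ,  77.11259459]), np.float64(3.1962469792666095))
(array([593.5116822 , 124.7112718 ,  73.31530847]), np.float64(2.8666186519696897))
lip [ 9.7672296e-01 -2.1450460e-01  2.5310001e+02  1.7118481e+02] 62
[  0.24765374   0.9688486  203.40388    140.8       ] 67
[[194.89999389648438, 105.0], [196.60000610351562, 113.0], [198.3000030517578, 121.0], [200.1999969482422, 129.0], [202.3000030517578, 137.0], [204.3000030517578, 145.0], [206.5, 153.0], [208.6999969482422, 161.0], [210.8000030517578, 169.0]]
[2.2408780e-01 9.7456896e-01 2.7416034e+02 1.3870000e+02] 62
[[266.5, 105.0], [268.29998779296875, 113.0], [270.0, 121.0], [272.1000061035156, 129.0], [273.79998779296875, 137.0], [275.6000061035156, 145.0], [277.3999938964844, 153.0], [279.29998779296875, 161.0]]
```

```bash
python3 - <<'E'
import pickle
from h import *
T,S=pickle.load(open("c0.pkl","rb"))
z=75.5
P=lambda L,v,byrow=True: (L[2]+(v-L[3])/L[1]*L[0],v) if byrow else (v,L[3]+(v-L[2])/L[0]*L[1])
lip=[.97672,-.2145,253.1,171.185]; l=[.24765,.96885,203.404,140.8]; r=[.22409,.97457,274.16,138.7]
def X(A,B):
    M=np.array([[A[0],-B[0]],[A[1],-B[1]]]);s=np.linalg.solve(M,np.array([B[2]-A[2],B[3]-A[3]]));return A[2]+s[0]*A[0],A[3]+s[0]*A[1]
a=X(lip,l);b=X(lip,r)
for z in (73,75.5,78):
    A=onz(T,a,z);B=onz(T,b,z);print(z,a,b,A,B,(A+B)/2,np.linalg.norm(A-B),np.degrees(np.arctan2(A[0]-B[0],-(A[1]-B[1])))) 
# sides: points at platform corner row (x ~ ) iterate with plane
yaw=np.radians(11.6)
A=onz(T,a,75.5);B=onz(T,b,75.5);mid=(A+B)/2
for yawd in(11.2,11.6,12):
    yaw=np.radians(yawd);ex=np.array([np.cos(yaw),np.sin(yaw)]);ey=np.array([-ex[1],ex[0]])
    for L in(l,r):
        out=[]
        for v in (112,130,150,165):
            zz=75.5
            for _ in range(8):
                p=onz(T,P(L,v),zz);s=(p[:2]-mid[:2])@ex; zz=75.5-6.5*(s>36)+min(s,178)*.2447
            out.append((round(s),round((p[:2]-mid[:2])@ey,1)))
        print(yawd,out)
print(proj(S,A),proj(S,B))
E
```

```text
73 (np.float64(213.39940068582666), np.float64(179.9037510779857)) (np.float64(280.25810704504437), np.float64(165.22073801994225)) [548.81555216 341.28822421  73.        ] [594.81967017 125.46701926  73.        ] [571.81761117 233.37762173  73.        ] 220.66982434606413 -167.96700796307002
75.5 (np.float64(213.39940068582666), np.float64(179.9037510779857)) (np.float64(280.25810704504437), np.float64(165.22073801994225)) [548.571221   340.73291891  75.5       ] [594.50206349 125.25547476  75.5       ] [571.53664224 232.99419684  75.5       ] 220.31834065641382 -167.96700796307002
78 (np.float64(213.39940068582666), np.float64(179.9037510779857)) (np.float64(280.25810704504437), np.float64(165.22073801994225)) [548.32688984 340.17761362  78.        ] [594.1844568  125.04393026  78.        ] [571.25567332 232.61077194  78.        ] 219.9668569667636 -167.96700796307002
11.2 [(217, np.float64(116.2)), (158, np.float64(113.6)), (95, np.float64(112.7)), (47, np.float64(112.1))]
11.2 [(171, np.float64(-107.5)), (115, np.float64(-108.3)), (51, np.float64(-109.1)), (2, np.float64(-110.2))]
11.6 [(218, np.float64(114.6)), (159, np.float64(112.4)), (96, np.float64(112.0)), (48, np.float64(111.7))]
11.6 [(170, np.float64(-108.7)), (114, np.float64(-109.0)), (51, np.float64(-109.5)), (2, np.float64(-110.2))]
12 [(218, np.float64(113.1)), (160, np.float64(111.3)), (97, np.float64(111.3)), (49, np.float64(111.4))]
12 [(170, np.float64(-109.8)), (113, np.float64(-109.8)), (50, np.float64(-109.8)), (1, np.float64(-110.2))]
[[265.33283957 248.464613  ]] [[289.251203   210.75737784]]
```

Call:
{"op": "jog_arm", "data": {"commands": [[0.024, -0.0515, 0, 0, 0, -0.0654, 1], [0.048, -0.103, 0, 0, 0, -0.1308, 1], [0.072, -0.1545, 0, 0, 0, -0.1962, 1], [0.096, -0.206, 0, 0, 0, -0.2616, 1], [0.12, -0.2575, 0, 0, 0, -0.327, 1], [0.144, -0.309, 0, 0, 0, -0.3924, 1], [0.168, -0.3605, 0, 0, 0, -0.4578, 1], [0.192, -0.412, 0, 0, 0, -0.5232, 1], [0.216, -0.4635, 0, 0, 0, -0.5886, 1], [0.24, -0.515, 0, 0, 0, -0.654, 1]], "grip_force": 50}}

```text
clock: 1.5
eef_pos: [389.7, 12.4, 205.7]
eef_rot: [3.141, -0.0, 1.492]
wrist_force: [0.8, 0.6, 0.4]
finger_gap: 94.5
```

Call:
{"op": "jog_arm", "data": {"commands": [[0.02, -0.044, -0.02, 0, 0, 0, 1], [0.042, -0.088, -0.04, 0, 0, 0, 1], [0.063, -0.132, -0.06, 0, 0, 0, 1], [0.084, -0.176, -0.085, 0, 0, 0, 1], [0.098, -0.21, -0.105, 0, 0, 0, 1], [0.1038, -0.2204, -0.125, 0, 0, 0, 1], [0.1038, -0.2204, -0.145, 0, 0, 0, 1], [0.1038, -0.2204, -0.145, 0, 0, 0, 1], [0.1038, -0.2204, -0.145, 0, 0, 0, 1], [0.1038, -0.2204, -0.145, 0, 0, 0, 1]]}}

```text
clock: 2.75
eef_pos: [493.5, -206.1, 61.4]
eef_rot: [3.14, 0.001, 1.497]
wrist_force: [0.2, 0.7, 1.1]
finger_gap: 93.9
```

```bash
python3 - <<'E'
from cell import manip, camera
from h import *
s=manip.read_state();print(s["eef_pos"],s["eef_rot"],s["wrist_force"],s["joints"])
S=camera("side");T=camera("top")
print(proj(T,[493,-206,27]),proj(S,[493,-206,27]))
cv2.imwrite("pics/s2.png",cv2.resize(S["pixels"][100:260,290:450],None,fx=4,fy=4,interpolation=cv2.INTER_CUBIC))
cv2.imwrite("pics/t3.png",cv2.resize(T["pixels"][140:250,320:440],None,fx=5,fy=5,interpolation=cv2.INTER_CUBIC))
E
```

```text
[ 493.45509403 -206.10242885   61.42492238] [3.14021273e+00 5.71555405e-04 1.49728362e+00] [0.17046993 0.65483914 1.13623991] [-4.64140482e-01  4.31275758e-01  1.70551935e+00 -3.63969658e-06
  1.00330394e+00 -3.90626211e-01]
[[381.71520387 196.83232798]] [[352.46182563 186.96383547]]
```

View pics/s2.png

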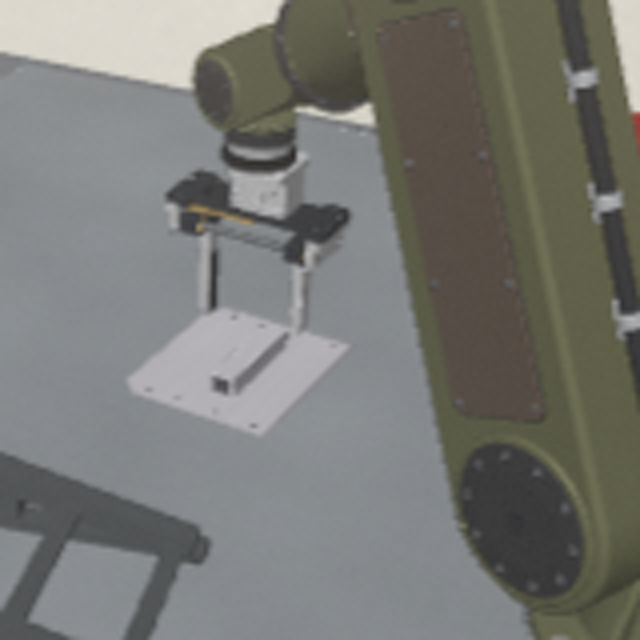

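View pics/t3.png

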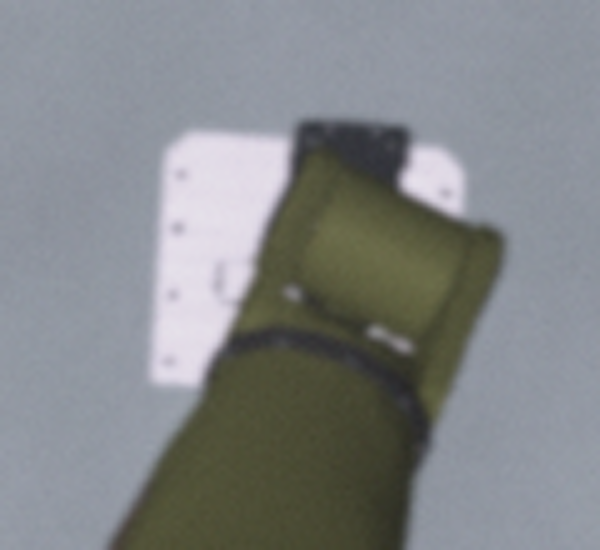

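The side view shows the open fingers straddling the cleat, whose top centre is at about (353,189) against a predicted (352,187). The top view shows the gripper mostly covering the cleat at (381,197). It is aligned, so I descend and grip.

Call:
{"op": "jog_arm", "data": {"commands": [[0, 0, -0.02, 0, 0, 0, 1], [0, 0, -0.04, 0, 0, 0, 1], [0, 0, -0.05, 0, 0, 0, 1], [0, 0, -0.055, 0, 0, 0, 1], [0, 0, -0.055, 0, 0, 0, 1], [0, 0, -0.055, 0, 0, 0, 0.2], [0, 0, -0.055, 0, 0, 0, 0], [0, 0, -0.055, 0, 0, 0, 0], [0, 0, -0.055, 0, 0, 0, 0], [0, 0, -0.055, 0, 0, 0, 0]], "grip_force": 50}}

```text
clock: 4.1
eef_pos: [493.0, -206.0, 5.5]
eef_rot: [-3.142, -0.0, 1.497]
wrist_force: [-0.6, 0.2, 0.0]
finger_gap: 47.6
```

Call:
{"op": "jog_arm", "data": {"commands": [[0, 0, 0, 0, 0, 0, 0], [0, 0, 0, 0, 0, 0, 0], [0, 0, 0, 0, 0, 0, 0], [0, 0, 0, 0, 0, 0, 0], [0, 0, 0, 0, 0, 0, 0], [0, 0, 0.005, 0, 0, 0, 0], [0, 0, 0.02, 0, 0, 0, 0], [0, 0, 0.04, 0, 0, 0, 0], [0, 0, 0.06, 0, 0, 0, 0], [0, 0, 0.08, 0, 0, 0, 0]]}}

```text
clock: 5.35
eef_pos: [493.0, -206.0, 87.1]
eef_rot: [3.141, 0.0, 1.497]
wrist_force: [0.4, -0.5, -3.4]
finger_gap: 25.8
```

```bash
python3 - <<'E'
from cell import manip, camera
from h import *
s=manip.read_state();print(s)
S=camera("side");
cv2.imwrite("pics/s3.png",cv2.resize(S["pixels"][100:260,290:450],None,fx=4,fy=4,interpolation=cv2.INTER_CUBIC))
E
```

```text
{'clock': 5.35, 'joints': array([-4.64419100e-01,  3.94476276e-01,  1.68895727e+00, -6.45821368e-05,
        1.05776716e+00, -3.90665731e-01]), 'qd': array([-5.74851297e-05, -2.25176674e-01, -1.09059433e-01, -2.55907451e-04,
        3.32406782e-01,  9.51037108e-04]), 'effort': array([ 2.39313429e-02, -5.42109525e+01, -3.13690495e+01,  6.29501324e-02,
       -6.68574627e-01, -6.56582797e-04]), 'eef_pos': array([ 492.97841652, -206.0459876 ,   87.05459981]), 'eef_rot': array([3.14125166e+00, 2.01297438e-04, 1.49707461e+00]), 'wrist_force': array([ 0.39353979, -0.51878294, -3.40030594]), 'moment': array([-0.04823434,  0.06879957, -0.00546727]), 'finger_gap': 25.827364641063905}
```

View pics/s3.png

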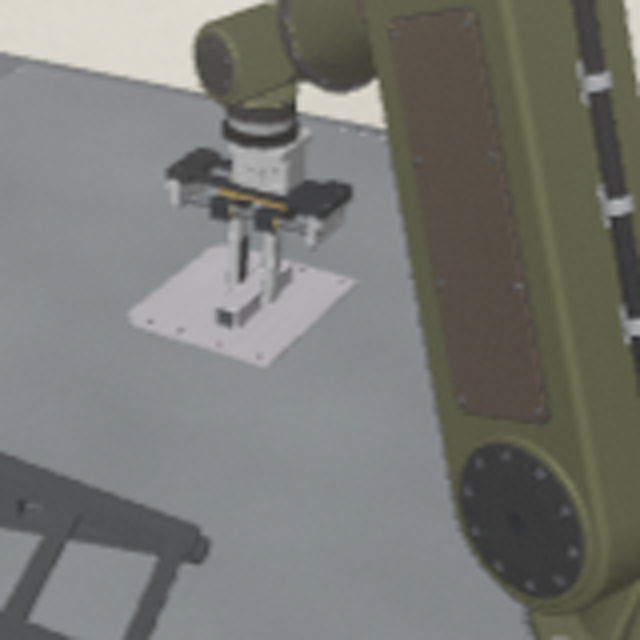

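The side view shows the plate lifted level in the jaws, with the cleat at about (350,176). Next I work out the shift and turn to the bed.

```bash
cat > goal.py <<'E'
import numpy as np
from scipy.spatial.transform import Rotation as Ro
Rb=Ro.from_euler('z',12.0,degrees=True)*Ro.from_euler('y',-.24)
O=np.array([573.7,233.7,66.4])
def tcp(bx,by=0,bz=5.5): return O+Rb.apply([bx,by,bz])
def inbed(p): return Rb.inv().apply(np.array(p)-O)
def toolrot(): # target tool rotation
    return Rb*Ro.from_euler('z',np.pi/2)*Ro.from_euler('x',np.pi)
def state(s):
    p=inbed(s["eef_pos"]); q=Ro.from_euler('xyz',s["eef_rot"])
    err=Rb.inv()*(q*toolrot().inv())*Rb
    return p.round(2),err.as_rotvec(degrees=True).round(2),Rb.inv().apply(s["wrist_force"]).round(1),Rb.inv().apply(s["moment"]).round(2)
E
python3 - <<'E'
from goal import *
from cell import manip
s=manip.read_state()
q=Ro.from_euler('xyz',[np.pi,0,1.497])
d=toolrot()*q.inv();print("turn units",d.as_rotvec(degrees=True)/120)
c=np.array([493,-206,85.4])
for t in((-118-0,0,60),(-114,0,25.5),(-114,0,5.5)):
    print(t,tcp(*t),(tcp(*t)-c)/1000)
print("normal",Rb.apply([0,0,1]),"x",Rb.apply([1,0,0]),"y",Rb.apply([0,1,0]))
E
```

```text
turn units [ 0.00779174 -0.11470968  0.13458366]
(-118, 0, 60) [447.63629944 206.90433326  96.63136857] [-0.0453637   0.41290433  0.01123137]
(-114, 0, 25.5) [459.45828184 209.41717319  64.07101895] [-0.03354172  0.41541717 -0.02132898]
(-114, 0, 5.5) [464.10844691 210.40559629  44.64425945] [-0.02889155  0.4164056  -0.04075574]
normal [-0.23250825 -0.04942115  0.97133797] x [0.95011191 0.20195252 0.23770263] y [-2.07911691e-01  9.78147601e-01  3.46944695e-18]
```

Call:
{"op": "jog_arm", "data": {"commands": [[0, 0.01, 0.03, 0, 0, 0, 0], [-0.005, 0.04, 0.07, 0, -0.01, 0.015, 0], [-0.01, 0.09, 0.1, 0.001, -0.025, 0.03, 0], [-0.015, 0.145, 0.1, 0.002, -0.04, 0.045, 0], [-0.02, 0.2, 0.1, 0.003, -0.055, 0.06, 0], [-0.025, 0.255, 0.1, 0.004, -0.07, 0.08, 0], [-0.03, 0.31, 0.1, 0.006, -0.085, 0.1, 0], [-0.038, 0.36, 0.1, 0.007, -0.1, 0.12, 0], [-0.044, 0.4, 0.1, 0.0078, -0.11, 0.13, 0], [-0.0454, 0.4129, 0.08, 0.0078, -0.1147, 0.1346, 0]], "grip_force": 60}}

```text
clock: 6.65
eef_pos: [447.4, 209.0, 166.6]
eef_rot: [2.899, -0.001, 1.783]
wrist_force: [0.8, 0.0, -5.4]
finger_gap: 25.4
```

```bash
python3 - <<'E'
from cell import manip, camera
from h import *; from goal import *
s=manip.read_state();print(s["eef_pos"],state(s),s["finger_gap"])
E
```

```text
[447.38801507 208.97144399 166.57997529] (array([-101.19,    2.07,  127.9 ]), array([ 0.07, -0.17,  0.15]), array([-0.5, -0.1, -5.4]), array([-0.07,  0.38, -0.04])) 25.366185475940018
```

Call:
{"op": "jog_arm", "data": {"commands": [[0.001, 0.0, -0.02, 0, 0, 0, 0], [0.0025, 0.0005, -0.045, 0, 0, 0, 0], [0.004, 0.0008, -0.068, 0, 0, 0, 0], [0.007, 0.0015, -0.08, 0, 0, 0, 0], [0.009, 0.002, -0.09, 0, 0, 0, 0], [0.0118, 0.0025, -0.1013, 0, 0, 0, 0], [0.0118, 0.0025, -0.1013, 0, 0, 0, 0], [0.0118, 0.0025, -0.1013, 0, 0, 0, 0], [0.0118, 0.0025, -0.1013, 0, 0, 0, 0], [0.0118, 0.0025, -0.1013, 0, 0, 0, 0]]}}

```text
clock: 7.9
eef_pos: [459.5, 209.4, 64.5]
eef_rot: [2.901, -0.0, 1.78]
wrist_force: [-0.7, -0.6, -3.7]
finger_gap: 25.2
```

```bash
python3 - <<'E'
from cell import manip, camera
from h import *; from goal import *
s=manip.read_state();print(s["eef_pos"],state(s),s["finger_gap"])
S=camera("side");T=camera("top")
cv2.imwrite("pics/s4.png",cv2.resize(S["pixels"][150:290,180:380],None,fx=4,fy=4,interpolation=cv2.INTER_CUBIC))
cv2.imwrite("pics/t4.png",cv2.resize(T["pixels"][140:260,195:335],None,fx=5,fy=5,interpolation=cv2.INTER_CUBIC))
E
```

```text
[459.53731462 209.40169723  64.45441361] (array([-1.1384e+02, -3.0000e-02,  2.5850e+01]), array([ 0.01, -0.03,  0.  ]), array([-1.7, -0.5, -3.4]), array([-0.04,  0.35,  0.04])) 25.208930897641874
```

View pics/s4.png

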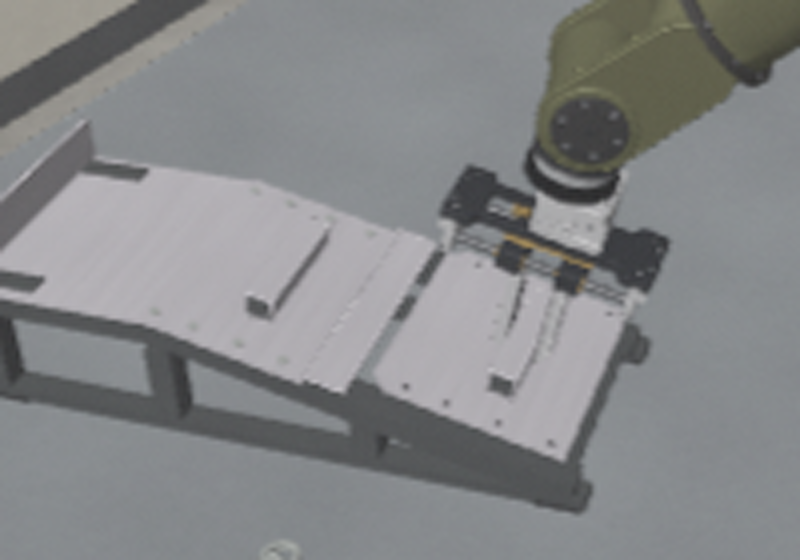

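View pics/t4.png

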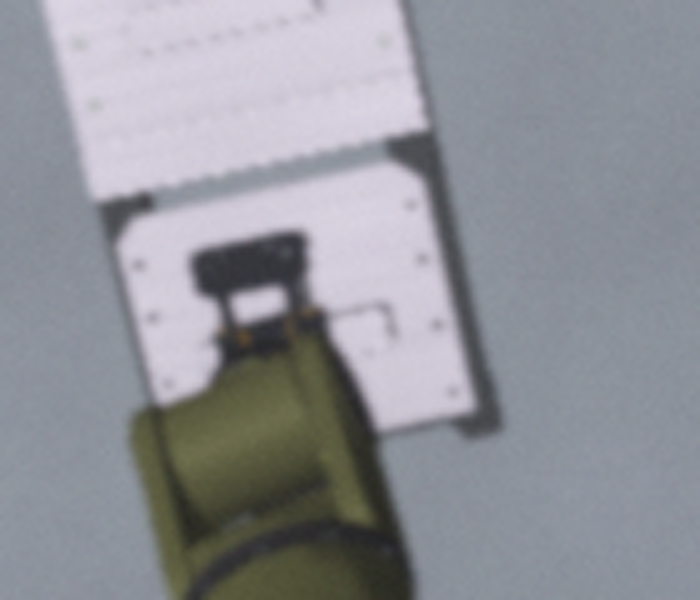

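The side view shows the plate tilted parallel to the rails with its clipped edge toward the lip, about 15 mm short of it. In the top view, where the clipped corners are at about (218,184) and (281,174), it looks slightly left of centre, though parallax inflates this. I lower it.

Call:
{"op": "jog_arm", "data": {"commands": [[0.0012, 0.0002, -0.005, 0, 0, 0, 0], [0.0024, 0.0005, -0.01, 0, 0, 0, 0], [0.0036, 0.0008, -0.015, 0, 0, 0, 0], [0.0043, 0.0009, -0.018, 0, 0, 0, 0], [0.0045, 0.001, -0.019, 0, 0, 0, 0], [0.0047, 0.001, -0.0197, 0, 0, 0, 0], [0.0047, 0.001, -0.0197, 0, 0, 0, 0], [0.0047, 0.001, -0.0197, 0, 0, 0, 0], [0.0047, 0.001, -0.0197, 0, 0, 0, 0], [0.0047, 0.001, -0.0197, 0, 0, 0, 0]]}}

```text
clock: 9.25
eef_pos: [463.3, 210.2, 47.7]
eef_rot: [2.902, 0.0, 1.78]
wrist_force: [-47.9, -15.9, 74.5]
finger_gap: 25.3
```

```bash
python3 - <<'E'
from cell import manip, camera
from h import *; from goal import *
s=manip.read_state();print(s["eef_pos"],state(s),s["finger_gap"])
S=camera("side");T=camera("top")
import pickle; pickle.dump((T,S),open("c1.pkl","wb"))
cv2.imwrite("pics/s5.png",cv2.resize(S["pixels"][150:290,180:380],None,fx=4,fy=4,interpolation=cv2.INTER_CUBIC))
cv2.imwrite("pics/t5.png",cv2.resize(T["pixels"][140:260,195:335],None,fx=5,fy=5,interpolation=cv2.INTER_CUBIC))
E
```

```text
[463.26928044 210.22786611  47.72778881] (array([-114.1,    0. ,    8.7]), array([-0.02,  0.05,  0.02]), array([-31. ,  -5.6,  84.2]), array([-1.15,  6.51,  0.08])) 25.301857399116237
```

View pics/s5.png

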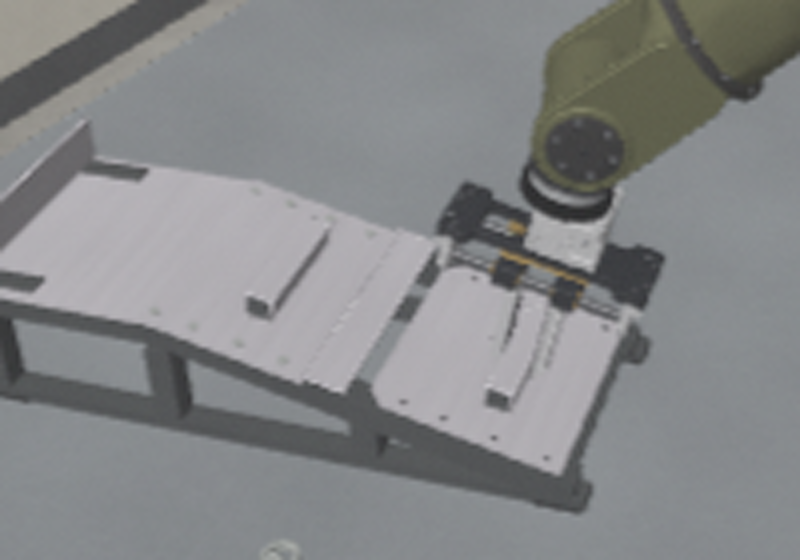

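View pics/t5.png

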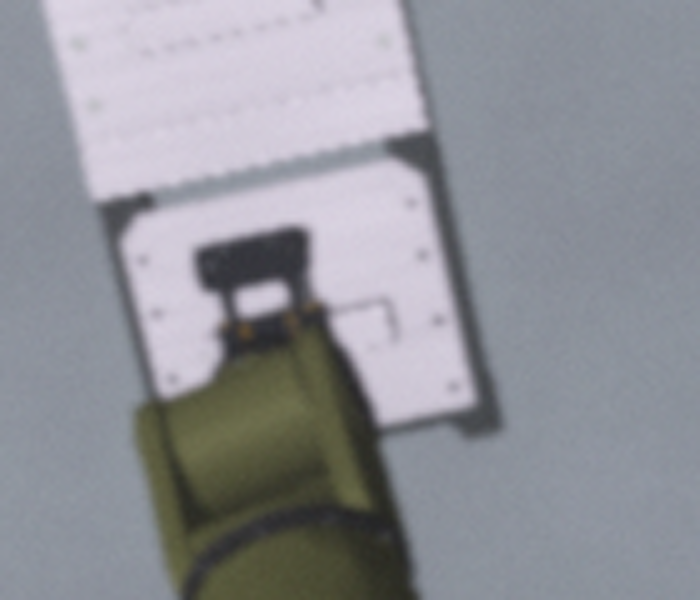

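The views show the plate down on the rails about 15 mm below the lip. But the force is 84 N, so the rails sit about 3 mm higher than I estimated. I ease off along the normal.

Call:
{"op": "jog_arm", "data": {"commands": [[-0.0005, -0.0001, 0.002, 0, 0, 0, 0], [-0.0007, -0.0001, 0.003, 0, 0, 0, 0], [-0.0007, -0.0001, 0.003, 0, 0, 0, 0], [-0.0007, -0.0001, 0.003, 0, 0, 0, 0], [-0.0007, -0.0001, 0.003, 0, 0, 0, 0], [-0.0007, -0.0001, 0.003, 0, 0, 0, 0], [-0.0007, -0.0001, 0.003, 0, 0, 0, 0], [-0.0007, -0.0001, 0.003, 0, 0, 0, 0], [-0.0007, -0.0001, 0.003, 0, 0, 0, 0], [-0.0007, -0.0001, 0.003, 0, 0, 0, 0]]}}

```text
clock: 10.6
eef_pos: [463.2, 210.2, 47.8]
eef_rot: [2.902, 0.0, 1.78]
wrist_force: [-9.3, -3.6, 12.1]
finger_gap: 25.4
```

```bash
python3 - <<'E'
from cell import manip, camera
from h import *; from goal import *
s=manip.read_state();print(s["eef_pos"],state(s),s["finger_gap"])
T=camera("top");S=camera("side")
import pickle; pickle.dump((T,S),open("c1.pkl","wb"))
g=cv2.cvtColor(T["pixels"],cv2.COLOR_BGR2GRAY).astype(float)
for v in range(183,224,5):
    print(v,[int(x) for x in g[v,210:232]],'|',[int(x) for x in g[v,272:298]])
E
```

```text
[463.17563363 210.19333482  47.83034008] (array([-1.1417e+02, -1.0000e-02,  8.8200e+00]), array([-0.01,  0.04,  0.01]), array([-6.7, -1.6, 14.1]), array([-0.2 ,  1.89,  0.1 ])) 25.398429868420223
183 [143, 142, 140, 137, 124, 105, 86, 81, 79, 79, 93, 121, 159, 181, 187, 195, 200, 205, 207, 207, 206, 206] | [212, 212, 211, 211, 209, 208, 209, 204, 194, 160, 109, 82, 84, 101, 126, 141, 143, 146, 148, 148, 145, 143, 145, 145, 143, 142]
188 [141, 142, 141, 143, 141, 132, 114, 98, 113, 155, 189, 202, 205, 207, 206, 206, 207, 207, 208, 205, 208, 207] | [207, 206, 207, 206, 206, 206, 206, 203, 204, 193, 163, 119, 86, 82, 98, 124, 142, 146, 149, 148, 145, 145, 143, 144, 143, 144]
193 [142, 146, 144, 145, 146, 141, 138, 120, 101, 114, 159, 187, 194, 195, 198, 205, 207, 208, 207, 206, 207, 204] | [206, 207, 206, 207, 204, 206, 204, 203, 205, 205, 195, 169, 127, 92, 79, 94, 122, 139, 146, 147, 144, 145, 144, 144, 143, 144]
198 [146, 142, 143, 143, 147, 146, 143, 144, 127, 105, 106, 144, 185, 204, 209, 208, 209, 209, 208, 209, 207, 210] | [200, 204, 206, 208, 207, 207, 207, 206, 206, 206, 207, 1
[... 579 characters left out ...]
4, 145, 147, 146, 147, 147, 148, 147, 146, 140, 124, 104, 110, 153, 186, 201, 200, 201, 202, 202] | [204, 204, 204, 202, 203, 203, 206, 205, 206, 205, 204, 204, 207, 207, 202, 188, 154, 107, 82, 81, 106, 129, 142, 145, 145, 145]
218 [145, 144, 144, 147, 146, 145, 146, 147, 147, 148, 149, 147, 145, 130, 106, 98, 127, 160, 178, 174, 161, 144] | [204, 202, 203, 204, 200, 202, 204, 202, 204, 202, 202, 199, 193, 185, 187, 195, 188, 159, 112, 82, 75, 86, 116, 137, 144, 147]
223 [144, 145, 145, 146, 144, 147, 146, 146, 147, 146, 144, 127, 102, 88, 84, 79, 72, 65, 75, 86, 88, 90] | [187, 184, 181, 177, 171, 158, 147, 135, 129, 119, 109, 104, 96, 90, 81, 81, 75, 75, 74, 74, 71, 73, 83, 114, 133, 145]
```

```bash
python3 - <<'E'
import pickle
from h import *; import goal; from goal import *
T,S=pickle.load(open("c1.pkl","rb"))
# bed origin from lip corners, z=79 top
a,b=(213.4,179.9),(280.26,165.22)
A=onz(T,a,78.8);B=onz(T,b,78.8);m=(A+B)/2
O2=m-Rb.apply([0,0,9.5]);print("O2",O2,np.linalg.norm(A-B))
g=cv2.cvtColor(T["pixels"],cv2.COLOR_BGR2GRAY).astype(float)
def bedpt(uv,z):
    o,d=ray(T,uv);o=Rb.inv().apply(o-O2);d=Rb.inv().apply(d);return o+d*(z-o[2])/d[2]
Lp=[];Rp=[];Lr=[]
for v in range(189,215):
    r=g[v]
    i=next(i for i in range(212,240) if r[i]<152<=r[i+1] and r[i+3]>180); u=i+(152-r[i])/(r[i+1]-r[i]); Lp.append(bedpt((u,v),3))
    k=i
    while r[k]<125: k-=1
    u=k+(r[k]-122)/(r[k]-r[k+1]);Lr.append(bedpt((u,v),0))
    i=next(i for i in range(300,272,-1) if r[i]<145<=r[i-1] and r[i-3]>175); u=i-(145-r[i])/(r[i-1]-r[i]);Rp.append(bedpt((u,v),3))
for n,q in(("Lp",Lp),("Lrail",Lr),("Rp",Rp)):
    q=np.array(q);k=np.polyfit(q[:,0],q[:,1],1);print(n,"slope deg",np.degrees(np.arctan(k[0])),"y at -60",np.polyval(k,-60))
# tuck edge
E=[]
for u in list(range(225,234))+list(range(258,274)):
    c=g[:,u]
    for v in range(188,170,-1):
        if c[v]>=170>c[v-1]:
            E.append(bedpt((u,v-(c[v]-170)/(c[v]-c[v-1])),3));break
E=np.array(E);k=np.polyfit(E[:,1],E[:,0],1);print("tuck x",k,np.std(E[:,0]-np.polyval(k,E[:,1])))
E
```

```text
O2 [573.38180694 232.95360439  69.57228924] 219.85650495619845
Lp slope deg -0.06267633700149973 y at -60 101.31458115918514
Lrail slope deg -0.31042888414081726 y at -60 107.3038852160322
Rp slope deg -0.16581665603000223 y at -60 -99.78679506604693
tuck x [-1.4923652e-03 -1.4099542e+01] 0.7473260400061847
```

The plate is square and centred within 1 mm, with its tuck edge at bed x ≈ -14 mm and 14 N of normal force. I slide it up in two stages, checking the force.

Call:
{"op": "jog_arm", "data": {"commands": [[0.0024, 0.0005, 0.0006, 0, 0, 0, 0], [0.0048, 0.001, 0.0012, 0, 0, 0, 0], [0.0071, 0.0015, 0.0018, 0, 0, 0, 0], [0.0095, 0.002, 0.0024, 0, 0, 0, 0], [0.0119, 0.0025, 0.003, 0, 0, 0, 0], [0.0143, 0.003, 0.0036, 0, 0, 0, 0], [0.0166, 0.0035, 0.0042, 0, 0, 0, 0], [0.019, 0.004, 0.0048, 0, 0, 0, 0], [0.0214, 0.0045, 0.0053, 0, 0, 0, 0], [0.0238, 0.0051, 0.0059, 0, 0, 0, 0]]}}

```text
clock: 11.95
eef_pos: [485.1, 215.0, 53.3]
eef_rot: [2.907, 0.001, 1.78]
wrist_force: [-28.3, -6.6, 23.9]
finger_gap: 25.8
```

```bash
python3 - <<'E'
from cell import manip, camera
from h import *; from goal import *
s=manip.read_state();print(s["eef_pos"],state(s),s["finger_gap"])
S=camera("side")
cv2.imwrite("pics/s6.png",cv2.resize(S["pixels"][170:290,220:380],None,fx=5,fy=5,interpolation=cv2.INTER_CUBIC))
E
```

```text
[485.13119539 214.98617926  53.30787549] (array([-91.04,   0.11,   8.8 ]), array([-0.03,  0.29,  0.02]), array([-22.6,  -0.6,  30.1]), array([-0.05,  4.07,  0.01])) 25.778171417672166
```

View pics/s6.png

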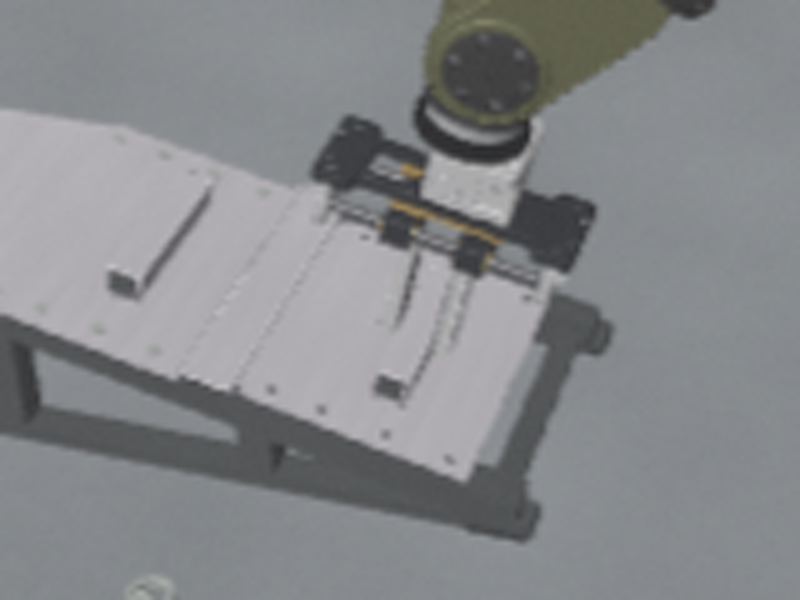

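The side view shows the tuck edge just under the lip, with the lip lying flat and straight. I reduce the press slightly and continue.

Call:
{"op": "jog_arm", "data": {"commands": [[0.0018, 0.0004, 0.001, 0, 0, 0, 0], [0.0038, 0.0008, 0.0015, 0, 0, 0, 0], [0.006, 0.0013, 0.002, 0, 0, 0, 0], [0.0085, 0.0018, 0.0026, 0, 0, 0, 0], [0.0109, 0.0023, 0.0032, 0, 0, 0, 0], [0.0133, 0.0028, 0.0038, 0, 0, 0, 0], [0.0157, 0.0033, 0.0044, 0, 0, 0, 0], [0.0181, 0.0038, 0.005, 0, 0, 0, 0], [0.0196, 0.0041, 0.0054, 0, 0, 0, 0], [0.0208, 0.0044, 0.0057, 0, 0, 0, 0]]}}

```text
clock: 13.25
eef_pos: [507.1, 219.6, 58.8]
eef_rot: [2.904, 0.0, 1.78]
wrist_force: [-14.1, -3.1, 10.1]
finger_gap: 25.5
```

```bash
python3 - <<'E'
from cell import manip, camera
from h import *; from goal import *
s=manip.read_state();print(s["eef_pos"],state(s),s["finger_gap"])
S=camera("side");T=camera("top")
import pickle; pickle.dump((T,S),open("c2.pkl","wb"))
cv2.imwrite("pics/s7.png",cv2.resize(S["pixels"][170:290,220:380],None,fx=5,fy=5,interpolation=cv2.INTER_CUBIC))
cv2.imwrite("pics/t7.png",cv2.resize(T["pixels"][140:260,195:335],None,fx=5,fy=5,interpolation=cv2.INTER_CUBIC))
E
```

```text
[507.09868833 219.59256367  58.82133565] (array([-6.793e+01,  5.000e-02,  8.820e+00]), array([-0.01,  0.16,  0.01]), array([-11.6,  -0.1,  13.3]), array([ 0.  ,  2.46, -0.01])) 25.544865785058242
```

View pics/s7.png

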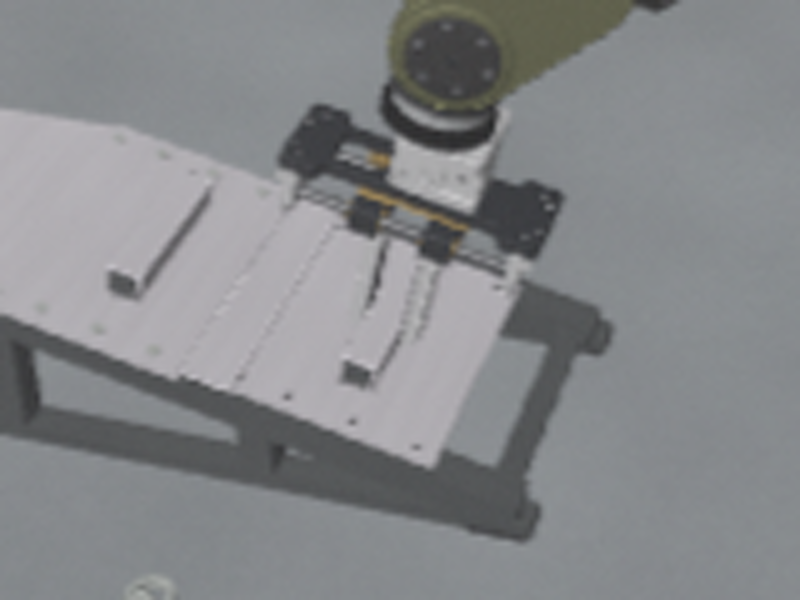

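View pics/t7.png

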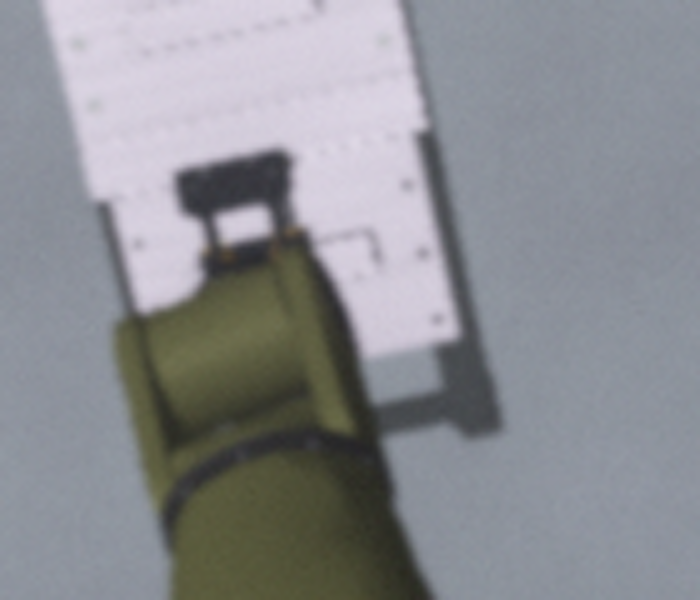

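The side view shows the lip straight and unbent, with the plate deep under it. In the top view the plate's visible right edge is parallel to the deck. Next I measure the tail edge and sides, then press.

Call:
{"op": "jog_arm", "data": {"commands": [[0.0001, 0, -0.0003, 0, 0, 0, 0], [0.0001, 0, -0.0005, 0, 0, 0, 0], [0.0001, 0, -0.0006, 0, 0, 0, 0], [0.0001, 0, -0.0006, 0, 0, 0, 0], [0.0001, 0, -0.0006, 0, 0, 0, 0], [0.0001, 0, -0.0006, 0, 0, 0, 0], [0.0001, 0, -0.0006, 0, 0, 0, 0], [0.0001, 0, -0.0006, 0, 0, 0, 0], [0.0001, 0, -0.0006, 0, 0, 0, 0], [0.0001, 0, -0.0006, 0, 0, 0, 0]]}}

```text
clock: 14.6
eef_pos: [507.3, 219.6, 58.9]
eef_rot: [2.904, 0.0, 1.78]
wrist_force: [-16.4, -5.1, 17.3]
finger_gap: 25.5
```

```bash
python3 - <<'E'
from cell import manip, camera
from h import *; from goal import *
s=manip.read_state();print(s["eef_pos"],state(s),s["finger_gap"])
T=camera("top");S=camera("side")
g=cv2.cvtColor(T["pixels"],cv2.COLOR_BGR2GRAY).astype(float)
O2=np.array([573.4,233,69.6])
def bedpt(uv,z,C=T):
    o,d=ray(C,uv);o=Rb.inv().apply(o-O2);d=Rb.inv().apply(d);return o+d*(z-o[2])/d[2]
Rp=[];Lp=[]
for v in range(170,205):
    r=g[v]
    for i in range(300,270,-1):
        if r[i]<145<=r[i-1] and r[i-3]>175: Rp.append(bedpt((i-(145-r[i])/(r[i-1]-r[i]),v),3));break
for v in range(184,199):
    r=g[v]
    for i in range(212,235):
        if r[i]<152<=r[i+1] and r[i+3]>175: Lp.append(bedpt((i+(152-r[i])/(r[i+1]-r[i]),v),3));break
for q in(Rp,Lp):
    q=np.array(q);k=np.polyfit(q[:,0],q[:,1],1);print(len(q),"slope deg",np.degrees(k[0]),"y at -60",np.polyval(k,-60))
E=[]
for u in range(270,281):
    c=g[:,u]
    for v in range(195,220):
        if c[v]>=172>c[v+1]: E.append(bedpt((u,v+(c[v]-172)/(c[v]-c[v+1])),3));break
E=np.array(E);print("tail x",E[:,0].round(1))
# side: tail corner, lip corner near
cv2.imwrite("pics/s8.png",cv2.resize(S["pixels"][215:275,250:340],None,fx=8,fy=8,interpolation=cv2.INTER_CUBIC))
for x in (-132,-135,-138): print(x,(proj(S,O2+Rb.apply([x,100,3]))-[250,215])*8)
# lip change: diff of side views before/after in lip region
import pickle
S0=pickle.load(open("c0.pkl","rb"))[1]
print("lip corner proj",(proj(S,O2+Rb.apply([0,110,9.5]))-[250,215])*8)
d=np.abs(S["pixels"].astype(int)-S0["pixels"]).max(2)
print("lip diff max rows", d[205:245,258:275].max(), d[205:250,255:285].max())
E
```

```text
[507.33154592 219.64472991  58.85843364] (array([-6.769e+01,  5.000e-02,  8.800e+00]), array([-0.01,  0.11,  0.01]), array([-12.5,  -1.6,  20.9]), array([-0.11,  2.86, -0.02])) 25.488163276151536
34 slope deg -0.3153967580818054 y at -60 -99.89569529512441
15 slope deg -0.17586852705288666 y at -60 101.4618339535377
tail x [-139.7 -139.7 -139.6 -139.9 -139.6 -140.1 -140.2 -140.2 -139.9 -139.8
 -139.1]
-132 [[433.50093238 374.76512127]]
-135 [[440.45633797 377.48102832]]
-138 [[447.4152771  380.19831512]]
lip corner proj [[123.36467003 260.65455252]]
lip diff max rows 56 95
```

View pics/s8.png

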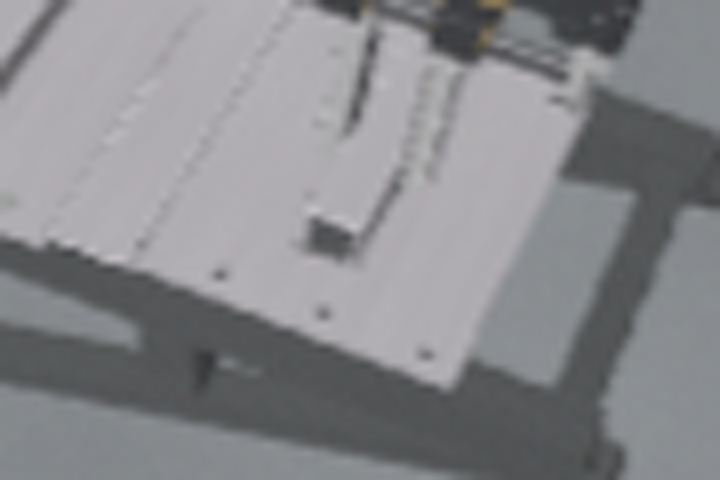

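The side zoom shows the tail corner at about (306,263), which puts bed x at about -138. That means the tuck edge is about 31 mm under the 36 mm lip, and the lip line is unchanged. I press a little more firmly and let it settle.

Call:
{"op": "jog_arm", "data": {"commands": [[0.0001, 0, -0.0002, 0, 0, 0, 0], [0.0001, 0, -0.0004, 0, 0, 0, 0], [0.0001, 0, -0.0004, 0, 0, 0, 0], [0.0001, 0, -0.0004, 0, 0, 0, 0], [0.0001, 0, -0.0004, 0, 0, 0, 0], [0.0001, 0, -0.0004, 0, 0, 0, 0], [0.0001, 0, -0.0004, 0, 0, 0, 0], [0.0001, 0, -0.0004, 0, 0, 0, 0], [0.0001, 0, -0.0004, 0, 0, 0, 0], [0.0001, 0, -0.0004, 0, 0, 0, 0]]}}

```text
clock: 15.95
eef_pos: [507.4, 219.6, 58.9]
eef_rot: [2.904, 0.0, 1.78]
wrist_force: [-21.8, -5.2, 24.1]
finger_gap: 25.4
```

```bash
python3 - <<'E'
from cell import manip, camera
from h import *; from goal import *
s=manip.read_state();print(state(s),s["finger_gap"],s["qd"].round(4))
camera("top");s=manip.read_state();print(state(s))
E
```

```text
(array([-6.767e+01,  4.000e-02,  8.790e+00]), array([-0.01,  0.11,  0.01]), array([-16.1,  -0.6,  28.7]), array([-0.22,  3.47,  0.03])) 25.38945054287789 [-0.     -0.0016 -0.0005  0.001   0.0016 -0.0011]
(array([-6.766e+01,  6.000e-02,  8.810e+00]), array([-0.01,  0.11,  0.01]), array([-16.6,  -0.8,  28.7]), array([-0.18,  3.45, -0.01]))
```

It is steady, with 29 N of wrist force into the rails, so I hand in.

```bash
python3 -c "
from cell import manip
print(manip.sign_off())"
```

```text
the job is handed in; nothing more can be done
None
```

The deck plate is tucked under the lip and held there, pressed flat on the rails. I handed the job in at about 16 s of the 48 s allowed; the sign-off reports no verdict.

I gripped the plate by its cleat, laid it on the rails about 14 mm below the lip with the clipped edge uphill, then slid it up.

Last checks:
- **Tuck depth:** about 30–32 mm of the 36 mm lip. The arm's reading gives 32 mm; the tail edge gives about 30 mm in the top view and 32 mm in the side view.
- **Square and centred:** within about 1 mm and 0.3°.
- **Lip:** its edge line looks unchanged in the side view. A plain before/after picture difference around the lip was not zero. I put that down to the gripper and plate in that region, so it neither confirms nor contradicts this.
- **Hold:** the wrist force is steady at about 29 N into the rails, plus 16 N along the slope from friction. The grip is set to 60 N, and the arm was at rest.
- **Bystanders:** no move went near the tray, spanner or can. I did not re-measure their positions at the end.

One thing went off plan: the rails were about 3 mm higher than my camera estimate. The first set-down briefly pressed with 84 N at the wrist (limit 120 N). I eased that to 14 N before sliding.

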